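# Sort salvaged power-supply parts into their stock trays

### The job

Put away the five parts salvaged from the power supply: stand each one upright on the floor of the blue stock tray that already holds its own kind, so capacitors go with the capacitors, transformers with the transformers and the heat sink with the heat sinks. Use the free floor in front of the stock, and leave the solder spool and the mug where they are.

Things in the scene. Friction and masses are not known exactly. Their poses are not given: they have to be found in the camera images.
- cap_a: Loose black round capacitor, one of two alike, standing upright: can 36 mm in diameter and 60 mm tall, with two small bare metal terminals on top (to 66 mm) and a silver stripe down its side; about 85 g. Origin: centre of its underside, z up; round, so its yaw does not matter.
- cap_b: Loose black round capacitor, one of two alike, standing upright: can 36 mm in diameter and 60 mm tall, with two small bare metal terminals on top (to 66 mm) and a silver stripe down its side; about 85 g. Origin: centre of its underside, z up; round, so its yaw does not matter.
- xfmr_a: Loose transformer, one of two alike, standing on its flat foot plate: dark steel laminated frame 48 mm (x) by 18 mm (y) by 40 mm tall around a yellow taped coil; over the flat coil faces, 13 to 35 mm above the base and 31 mm long, it measures 33 to 34 mm in y; about 190 g. Origin: centre of its underside, z up.
- xfmr_b: Loose transformer, one of two alike, standing on its flat foot plate: dark steel laminated frame 48 mm (x) by 18 mm (y) by 40 mm tall around a yellow taped coil; over the flat coil faces, 13 to 35 mm above the base and 31 mm long, it measures 33 to 34 mm in y; about 190 g. Origin: centre of its underside, z up.
- sink: Loose bare-aluminium heat sink, standing with its fins upright: 42 mm (x) by 26 mm (y) by 38 mm tall, a row of thin plates across x seen from above; may be gripped like a solid block across y or x; about 75 g. Origin: centre of its underside, z up.
- tray_caps: Fixed shallow blue open tray, 150 (x) x 140 (y) x 28 mm high, walls and floor 3 mm, white card on its front (-x). Along its back (+x) wall stands a fixed row of three black capacitors (stock), from x = +28 mm back, tops 69 mm above the bench. Free floor: x -72 to +28, y -67 to +67 mm. Origin: centre of underside, on the bench; z up, +x to the stock, within 0.2 rad of world x.
- tray_xfmrs: Fixed shallow blue open tray, 150 (x) x 140 (y) x 28 mm high, walls and floor 3 mm, white card on its front (-x). Along its back (+x) wall stands a fixed row of three yellow and steel transformers (stock), from x = +22 mm back, tops 43 mm above the bench. Free floor: x -72 to +22, y -67 to +67 mm. Origin: centre of underside, on the bench; z up, +x to the stock, within 0.2 rad of world x.
- tray_sinks: Fixed shallow blue open tray, 150 (x) x 140 (y) x 28 mm high, walls and floor 3 mm, white card on its front (-x). Along its back (+x) wall stands a fixed row of three aluminium heat sinks (stock), from x = +24 mm back, tops 41 mm above the bench. Free floor: x -72 to +24, y -67 to +67 mm. Origin: centre of underside, on the bench; z up, +x to the stock, within 0.2 rad of world x.
- spool: Bystander among the parts: solder reel standing on its flange, white flanges 54 mm in diameter, silver wire between, green ring on top, 44 mm tall, 240 g. Not to be moved. Origin: centre of its underside, z up.
- mug: Bystander at the right (-y) side of the trays: white ceramic mug, 76 mm in diameter at the rim, 92 mm tall, with a handle at its own +y. Not to be moved. Origin: centre of its underside, z up.
Things that resemble listed ones, but are neither listed nor needed, are in the scene too. What is shaped like the cap_b but red is not meant.

How it is judged:
At the end, for the whole second after the job is handed in: Every part stands in its own kind's tray: origin within 72 mm in x and 67 mm in y of the tray's centre, in the tray's axes, and less than 9 mm above the tray's underside; upright within 0.15 rad; slower than 20 mm/s (x of cap_a in the frame of tray_caps between -0.072 and 0.072 m and y of cap_a in the frame of tray_caps between -0.067 and 0.067 m and z of each of cap_a, cap_b in the frame of tray_caps below 0.009 m and angle between each of cap_a, cap_b, xfmr_a, xfmr_b, sink's own z axis and vertical below 0.15 rad and linear speed of each of cap_a, cap_b, xfmr_a, xfmr_b, sink below 0.02 m/s and x of cap_b in the frame of tray_caps between -0.072 and 0.072 m and y of cap_b in the frame of tray_caps between -0.067 and 0.067 m and x of xfmr_a in the frame of tray_xfmrs between -0.072 and 0.072 m and y of xfmr_a in the frame of tray_xfmrs between -0.067 and 0.067 m and z of each of xfmr_a, xfmr_b in the frame of tray_xfmrs below 0.009 m and x of xfmr_b in the frame of tray_xfmrs between -0.072 and 0.072 m and y of xfmr_b in the frame of tray_xfmrs between -0.067 and 0.067 m and x of sink in the frame of tray_sinks between -0.072 and 0.072 m and y of sink in the frame of tray_sinks between -0.067 and 0.067 m and z of sink in the frame of tray_sinks below 0.009 m); the robot touches nothing.
It fails at once if the solder spool is moved more than 30 mm (distance of spool from where it was at the start of the episode above 0.03 m).
It fails at once if the mug is moved more than 30 mm (distance of mug from where it was at the start of the episode above 0.03 m).
It also fails if it takes over 120 s, if anything falls off the work surface, if the arm or the gripper's body presses on something with over 40 N, if the wrist force passes 120 N, or if a joint passes its speed limit or range.

### The arm

A 6-joint arm with a two-finger parallel gripper is mounted at the origin on the work surface. World frame = base frame: x ahead of the robot, y to its left, z up, the work surface at z = 0. Lengths are in m, angles in rad, forces in N, time in s.
With the tool pointing down it reaches from about 0.35 to 1 m from the base axis. Payload 7.1 kg.
Tool frame: the origin (TCP) lies at the very end of the fingers, on their centre line; the grasp point (between the pads) lies 19 mm behind it; z points along the fingers, y is the line along which they close (so a half turn about z gives the same grasp; the last joint's range is limited). The gripper opens to 85 mm and grips with 20 to 120 N. Pads are 22 mm wide; open, the fingers measure 114 mm over their backs; the gripper's body (76 mm by 85 mm) begins 54 mm behind the grasp point. The pads swing forward as they close: fully open they stand 13 mm farther back than shut.
Start: joints at [-1.28, 0.423, 1.63, -0, 1.089, -0.019], TCP at [0.191, -0.595, 0.231] pointing down, gripper open.
Joint ranges: [-3, 3], [-0.9, 2.11], [0.09, 2.58], [-1.31, 4.45], [0.11, 2.69], [-2.54, 2.54]. Speed limits (rad/s): [2.39, 2.39, 3.01, 3.14, 3.14, 3.14].

### API

Orientations are given as a unit quaternion [w, x, y, z].
In Python, from rig import bot gives the robot as it stands. The module is installed in compiled form; this text tells all that it offers.
- The arm moves only by the tool move_arm, never from a script. Its argument "steps" is one flat list of numbers, 7 for each row, row after row: the shift along the tool's x, y, z in units of 2.5 cm (1.0 is 2.5 cm), then the turn, a rotation vector about the tool's x, y, z in units of 0.08 rad (1.0 is 0.08 rad), then the finger opening in mm, from 0 to 85.4. A call has 1 to 8 rows; each row shifts and turns the commanded pose from where the row before left it, along the tool's axes as they then stand; what a row does not reach is not made up. A row lasts 1/8 s, in which the tool goes at most 62.5 mm and 10.7 degrees, less where a joint would pass 70% of its speed; a pose out of reach is approached as far as the arm can. A call with a number of a shift or a turn outside -1 to 1 is refused whole. A call with a gripper value outside its range is refused whole. The fingers move at their own pace and stop on an object; "grip_force" is the grip in N (left out, the last holds). Time passes only in rows, so rows that do not move let the fingers close. It gives the time, the measured TCP pose, the force, the opening and the grip force at its end, in the units of the state.
- bot.get_obs(): the state, without advancing time (a new reading comes with each control period).
- bot.grab_frame(name): name is "scene" or "top"; returns (picture, depth): 384x512x3 uint8, blue, green, red; 384x512 float32, m along the optical axis (not along the pixel's ray), 0 where there is no reading.
- bot.camera_info(name): a dict with "fx", "fy", "cx", "cy" (pixels), "rvec" (rotation vector, rad) and "tvec" (3), from world to camera coordinates, as OpenCV has them. Camera axes: x right, y down, z forward; pixel columns grow to the right and rows downward; lengths in m; the calibration is good to about 2 mm. A picture is of the moment at which its call begins. camera_info takes no time and is no camera call.
- bot.hand_in(): hands the job in; it is judged then, once.
The state is a dict: "time_s": time; "joint_positions": joint angles; "qvel": joint speeds; "joint_torque": joint torques, N m; "eef_pos": TCP position; "tool_rot": TCP orientation; "force": force on the tool from outside, world axes, zero at the start; "wrist_torque": the same for the moment, N m; "gripper_width": finger opening in m; "finger_force": force on a finger pad.
Only numpy, scipy, OpenCV 4.12 (cv2) and the standard library are available. Lean on these libraries where they do the work, as an engineer would, in place of code of your own. Each camera call takes 0.05 s, during which the arm holds its last target. There are 200 camera calls.

## Working session

There is one attempt and no reset: what is moved stays moved. The work goes in short steps, Python scripts to look and compute and a tool call to move; the robot and the scene stay as the last step left them, time stands still between calls to the robot, and variables do not carry over. Pictures are saved under pics/ and viewed, at most 14 in all, crops included, and the job is handed in when it is done.

Besides the shell and the picture viewer there is one more tool, called after "Request:" by a JSON object that holds its "fn" and its "kwargs". move_arm: Moves the arm, as the interface text tells. Its arguments: {"type":"object","properties":{"steps":{"type":"array","items":{"type":"number"}},"grip_force":{"type":"number"}},"required":["steps"]}

```bash
mkdir -p pics
python3 - <<'E'
from rig import bot
import cv2,numpy as np
o=bot.get_obs();print({k:np.round(v,3) for k,v in o.items()})
for n in("scene","top"):
    p,d=bot.grab_frame(n);cv2.imwrite(f"pics/{n}0.png",p);np.save(f"pics/{n}0.npy",d);c=bot.camera_info(n);print(c)
    R=cv2.Rodrigues(np.array(c["rvec"]))[0];print(-R.T@np.array(c["tvec"]).ravel())
E
```

```text
{'time_s': np.float64(0.0), 'joint_positions': array([-1.28 ,  0.424,  1.631, -0.   ,  1.089, -0.019]), 'qvel': array([-0.   ,  0.001, -0.001, -0.001, -0.   , -0.001]), 'joint_torque': array([-0.0000e+00, -5.5739e+01, -2.8174e+01, -0.0000e+00,  7.0000e-03,
        0.0000e+00]), 'eef_pos': array([ 0.19 , -0.595,  0.231]), 'tool_rot': array([-0.001,  0.988,  0.154, -0.   ]), 'force': array([-0.092, -1.065,  0.194]), 'wrist_torque': array([-0.02 , -0.003,  0.006]), 'finger_force': np.float64(0.0), 'gripper_width': np.float64(0.085)}
{'fx': 381.60132726216176, 'fy': 381.60132726216176, 'cx': 257.1934063599443, 'cy': 185.48089782179633, 'rvec': array([ 1.32988719,  2.25134128, -0.88543869]), 'tvec': array([ 0.31725073, -0.29589781,  1.24392946])}
[1.08920338 0.23123374 0.70408166]
{'fx': 428.4703993312385, 'fy': 428.4703993312385, 'cx': 251.20404790837048, 'cy': 189.43185109010952, 'rvec': array([ 2.15763135, -2.18908161,  0.11530494]), 'tvec': array([-0.05768954,  0.52329762,  1.33069776])}
[ 0.38765842 -0.05547734  1.37643315]
```

View pics/scene0.png

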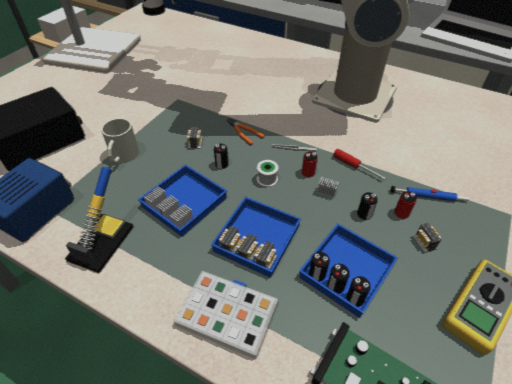

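View pics/top0.png

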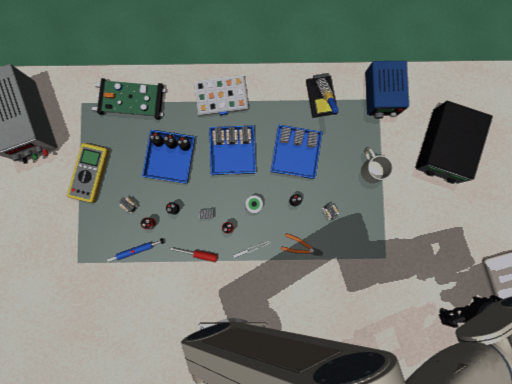

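The scene view shows three trays. From left to right they hold sinks (183,199), transformers (257,235) and caps (347,268). The loose parts are in front of them. In the top view, the black caps are at (172,207) and (295,199), the transformers at (128,203) and (331,211), and the sink at (208,213). The spool is at (254,204), with red decoy caps at (148,223) and (228,227). Next I'll measure from depth.

```bash
cat > h.py <<'E'
import cv2,numpy as np
from rig import bot
def cam(n):
    c=bot.camera_info(n);return c,cv2.Rodrigues(np.array(c["rvec"]))[0],np.array(c["tvec"]).ravel()
def cloud(n,d):
    c,R,t=cam(n);v,u=np.mgrid[:384,:512]
    P=np.dstack([(u-c["cx"])/c["fx"]*d,(v-c["cy"])/c["fy"]*d,d]);W=(P-t)@R
    W[d<=0]=np.nan;return W
def px(n,p):
    c,R,t=cam(n);q=R@np.array(p)+t;return q[0]/q[2]*c["fx"]+c["cx"],q[1]/q[2]*c["fy"]+c["cy"]
def ray(n,u,v,z):
    c,R,t=cam(n);o=-R.T@t;r=R.T@np.array([(u-c["cx"])/c["fx"],(v-c["cy"])/c["fy"],1]);return o+r*(z-o[2])/r[2]
def rect(pts):
    (cx,cy),(w,h),a=cv2.minAreaRect(pts.astype(np.float32)*1000);return np.round([cx,cy,w,h,a],1)
E
python3 - <<'E'
from h import *
W={};I={}
for n in("scene","top"):
    I[n]=cv2.imread(f"pics/{n}0.png");W[n]=cloud(n,np.load(f"pics/{n}0.npy"))
for k,(u,v) in dict(capL=(172,207),capR=(295,199),xL=(128,203),xR=(331,211),sink=(208,213),spool=(254,204),redL=(148,223),redR=(228,227)).items():
    c=ray("top",u,v,.04)
    print(k,np.round(c,3))
    for n in W:
        w=W[n];m=(np.hypot(w[...,0]-c[0],w[...,1]-c[1])<.042)&(w[...,2]>.012)&(w[...,2]<.09)
        z=w[m][:,2];zt=np.percentile(z,97);s=m&(w[...,2]>zt-.012)
        print("  ",n,m.sum(),"ztop",round(zt,3),"all",rect(w[m][:,:2]),"top",rect(w[s][:,:2]),s.sum())
# trays
h=cv2.cvtColor(I["top"],cv2.COLOR_BGR2HSV)
m=cv2.inRange(h,(105,150,80),(130,255,255))
cs,_=cv2.findContours(m,cv2.RETR_EXTERNAL,cv2.CHAIN_APPROX_SIMPLE)
for c in cs:
    if cv2.contourArea(c)<1000: continue
    P=np.array([ray("top",*p[0],.028)[:2] for p in cv2.convexHull(c)]);print("tray",rect(P))
cv2.imwrite("pics/c1.png",cv2.resize(I["top"][110:260,70:400],None,fx=2.4,fy=2.4,interpolation=cv2.INTER_CUBIC))
a=I["scene"][110:320,130:450];cv2.imwrite("pics/c2.png",cv2.resize(a,None,fx=2.5,fy=2.5,interpolation=cv2.INTER_CUBIC))
E
```

```text
capL [0.469 0.183 0.04 ]
   scene 361 ztop 0.066 all [469.6 183.2  36.2  33.5  60.4] top [469.  182.6  34.7  33.1  60.4] 171
   top 135 ztop 0.067 all [467.  180.7  34.1  34.5   1.9] top [467.  180.8  34.   34.3   1.9] 109
capR [ 0.489 -0.202  0.04 ]
   scene 279 ztop 0.065 all [ 489.6 -199.3   32.7   35.7   58. ] top [ 489.  -199.6   31.6   35.    58. ] 120
   top 124 ztop 0.067 all [ 486.8 -203.3   34.4   35.2   61.9] top [ 487.  -203.9   32.8   35.5   44.5] 103
xL [0.484 0.32  0.04 ]
   scene 424 ztop 0.041 all [480.6 327.   49.3  36.8  46.6] top [480.6 326.9  49.2  36.8  46.8] 303
   top 175 ztop 0.044 all [480.2 325.1  49.3  34.6  45.3] top [480.6 324.7  49.2  33.6  44.9] 143
xR [ 0.45  -0.313  0.04 ]
   scene 214 ztop 0.041 all [ 451.3 -313.5   50.    35.4   27.3] top [ 451.2 -313.5   49.8   35.4   27.3] 149
   top 165 ztop 0.045 all [ 449.5 -315.8   47.1   35.7   25.3] top [ 449.2 -315.5   47.5   34.2   22.4] 129
sink [0.449 0.071 0.04 ]
   scene 207 ztop 0.039 all [448.6  80.   30.8  41.8   4.6] top [448.5  80.   30.9  41.6   5.6] 126
   top 102 ztop 0.043 all [447.5  78.2  2
[... 186 characters left out ...]
  top 230 ztop 0.049 all [475.1 -73.3  50.   50.3  89.2] top [475.1 -73.3  50.   50.3  89.2] 229
redL [0.421 0.257 0.04 ]
   scene 370 ztop 0.065 all [423.4 259.3  34.9  34.5  62.1] top [422.8 259.5  34.8  33.2  62.1] 172
   top 140 ztop 0.068 all [422.  257.4  34.2  33.7  88.7] top [422.  257.7  33.6  33.7  88.7] 100
redR [0.405 0.009 0.04 ]
   scene 290 ztop 0.064 all [405.7  10.7  35.   33.8  52.1] top [405.6  10.6  34.8  33.8  53.5] 130
   top 117 ztop 0.067 all [403.1   9.7  34.1  33.7  89.2] top [403.1  10.8  30.7  33.7  89.1] 101
tray [633.1 197.5 143.7 153.4  80.5]
tray [650.9  -6.  152.5 142.3   1.5]
tray [ 643.3 -210.5  141.5  153.9   80. ]
tray [ 862.1 -521.1  108.9  150.7   89.3]
```

View pics/c1.png

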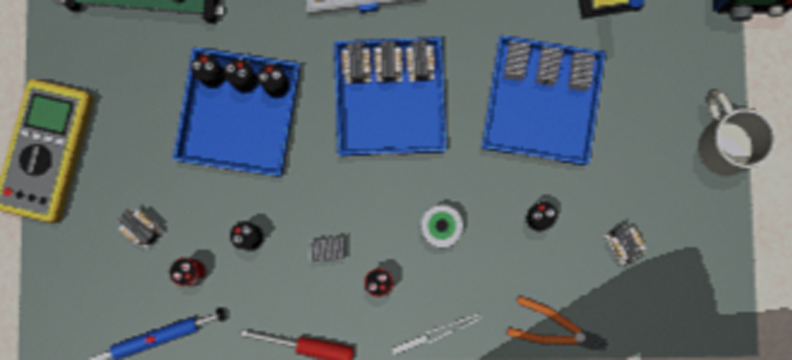

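View pics/c2.png

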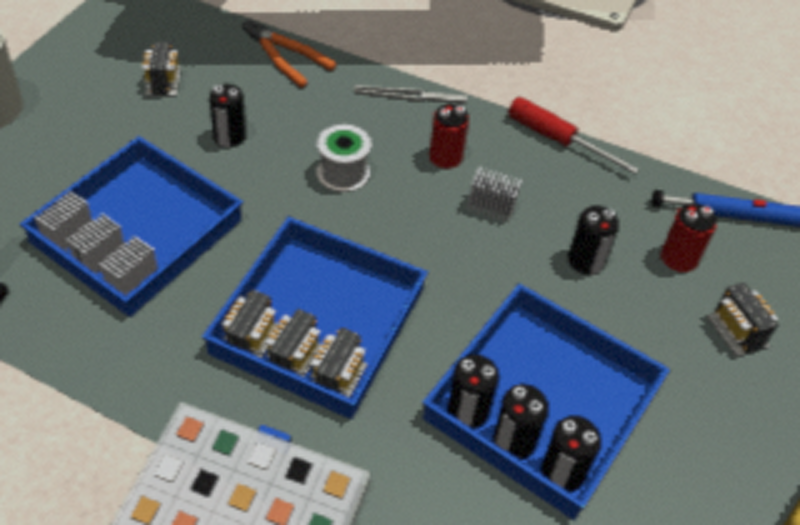

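The crops confirm the layout: three trays with their back rows of stock, both red caps as decoys, and clear space around each loose part. I'll add a planning helper that gives shifts in tool axes.

```bash
cat >> h.py <<'E'
from scipy.spatial.transform import Rotation as Ro
def plan(x,y,z,yaw):
    """turn about tool z (units), then shift in turned tool axes (units) to world x,y,z (mm), closing-axis yaw deg"""
    o=bot.get_obs();q=o["tool_rot"];R=Ro.from_quat([q[1],q[2],q[3],q[0]]).as_matrix();p=o["eef_pos"]*1000
    cur=np.degrees(np.arctan2(R[1,1],R[0,1]));d=(yaw-cur+90)%180-90
    a=np.radians(cur+d);ty=np.array([np.cos(a),np.sin(a)]);tx=np.array([-ty[1],ty[0]])
    s=np.array([x,y])-p[:2]
    print("t",round(o["time_s"],2),"pos",np.round(p,1),"yaw",round(cur,1),"tilt z",np.round(R[:,2],3),"w",round(o["gripper_width"]*1000,1),"F",np.round(o["force"],1),
      "| turn",round(-np.radians(d)/.08,2),"then shift x,y,z",np.round([s@tx/25,s@ty/25,(p[2]-z)/25],2))
def tray(k,x,y):
    c={"c":(633.1,197.5,-9.5),"x":(650.9,-6,1.5),"s":(643.3,-210.5,-10)}[k];a=np.radians(c[2])
    return c[0]+x*np.cos(a)-y*np.sin(a),c[1]+x*np.sin(a)+y*np.cos(a)
E
python3 -c "
from h import *
plan(450,-314.5,100,-64.5)
for a in (('c',-25,33),('c',-25,-33),('x',-25,33),('x',-25,-33),('s',-25,0)): print(a,np.round(tray(*a),1))"
```

```text
t 0.1 pos [ 190.4 -594.8  230.6] yaw -72.2 tilt z [-0.     0.001 -1.   ] w 85.3 F [-0.1  0.3 -0.5] | turn -1.69 then shift x,y,z [14.2  -5.65  5.22]
('c', -25, 33) [613.9 234.2]
('c', -25, -33) [603.  169.1]
('x', -25, 33) [625.   26.3]
('x', -25, -33) [626.8 -39.6]
('s', -25, 0) [ 618.7 -206.2]
```

Request:
{"fn": "move_arm", "kwargs": {"steps": [0,0,0,0,0,-0.85,80,0,0,0,0,0,-0.84,80,0.95,-0.38,0.35,0,0,0,80,0.95,-0.38,0.35,0,0,0,80,0.95,-0.38,0.35,0,0,0,80,0.95,-0.38,0.35,0,0,0,80,0.95,-0.38,0.35,0,0,0,80,0.95,-0.38,0.35,0,0,0,80], "grip_force": 45}}

```text
time_s: 1.1
eef_pos: [0.2958, -0.4799, 0.1779]
tool_rot: [-0.001, 0.975, 0.221, -0.0]
force: [-0.3, 0.1, 0.3]
gripper_width: 0.0798
finger_force: 0.0
```

Request:
{"fn": "move_arm", "kwargs": {"steps": [0.95,-0.38,0.35,0,0,0,80,0.95,-0.38,0.35,0,0,0,80,0.95,-0.38,0.35,0,0,0,80,0.95,-0.38,0.35,0,0,0,80,0.95,-0.38,0.35,0,0,0,80,0.95,-0.38,0.35,0,0,0,80,0.95,-0.38,0.35,0,0,0,80,0.95,-0.38,0.35,0,0,0,80]}}

```text
time_s: 2.1
eef_pos: [0.4339, -0.3295, 0.108]
tool_rot: [-0.0, 0.975, 0.221, -0.0]
force: [-0.1, 0.0, -0.4]
gripper_width: 0.08
finger_force: 0.0
```

Request:
{"fn": "move_arm", "kwargs": {"steps": [0.9,-0.33,0.32,0,0,0,75,0,0,0,0,0,0,75]}}

```text
time_s: 2.35
eef_pos: [0.4505, -0.3121, 0.0998]
tool_rot: [-0.001, 0.975, 0.222, -0.001]
force: [0.1, 0.1, 0.3]
gripper_width: 0.0752
finger_force: 0.0
```

```bash
python3 -c "
from h import *
plan(450,-314.5,5,-64.5)"
```

```text
t 2.35 pos [ 450.5 -312.1   99.8] yaw -64.3 tilt z [-0.002  0.001 -1.   ] w 75.2 F [0.1 0.1 0.3] | turn 0.04 then shift x,y,z [-0.06  0.08  3.79]
```

Request:
{"fn": "move_arm", "kwargs": {"steps": [-0.06,0.08,0.8,0,0,0,70,0,0,0.8,0,0,0,65,0,0,0.8,0,0,0,65,0,0,0.8,0,0,0,65,0,0,0.55,0,0,0,65,0,0,0,0,0,0,65,0,0,0,0,0,0,25,0,0,0,0,0,0,25]}}

```text
time_s: 3.35
eef_pos: [0.4501, -0.3176, 0.0079]
tool_rot: [0.0, 0.975, 0.221, 0.0]
force: [-1.1, 1.6, -0.8]
gripper_width: 0.0321
finger_force: 45.0
```

Request:
{"fn": "move_arm", "kwargs": {"steps": [0,0,0,0,0,0,25,0,0,0,0,0,0,25,0,0,0,0,0,0,25,0,0,0,0,0,0,25]}}

```text
time_s: 3.85
eef_pos: [0.4502, -0.3177, 0.0079]
tool_rot: [0.0, 0.975, 0.221, 0.0]
force: [0.1, -0.0, 6.6]
gripper_width: 0.0321
finger_force: 46.0
```

```bash
python3 -c "
from h import *
plan(626.8,-39.6,100,1.5)"
```

```text
t 3.85 pos [ 450.2 -317.7    7.9] yaw -64.5 tilt z [ 0.001 -0.001 -1.   ] w 32.1 F [ 0.1 -0.   6.6] | turn -14.4 then shift x,y,z [10.94  7.35 -3.68]
```

Request:
{"fn": "move_arm", "kwargs": {"steps": [0,0,-0.6,0,0,0,25,0,0,-0.95,0,0,-1,25,0,0,-0.95,0,0,-1,25,0,0,-0.95,0,0,-1,25,0,0,-0.5,0,0,-1,25,0,0,0,0,0,-1,25,0,0,0,0,0,-1,25,0,0,0,0,0,-1,25]}}

```text
time_s: 4.85
eef_pos: [0.4496, -0.3173, 0.1066]
tool_rot: [0.0, 0.876, 0.483, 0.0]
force: [0.3, -0.1, -2.0]
gripper_width: 0.0319
finger_force: 45.0
```

Request:
{"fn": "move_arm", "kwargs": {"steps": [0,0,0,0,0,-1,25,0,0,0,0,0,-1,25,0,0,0,0,0,-1,25,0,0,0,0,0,-1,25,0,0,0,0,0,-1,25,0,0,0,0,0,-1,25,0,0,0,0,0,-1,25,0,0,0,0,0,-0.4,25]}}

```text
time_s: 5.85
eef_pos: [0.4496, -0.3173, 0.1064]
tool_rot: [0.0, 0.697, 0.717, 0.0]
force: [-0.7, -0.3, -1.0]
gripper_width: 0.0323
finger_force: 45.0
```

Request:
{"fn": "move_arm", "kwargs": {"steps": [0.91,0.61,0,0,0,0,25,0.91,0.61,0,0,0,0,25,0.91,0.61,0,0,0,0,25,0.91,0.61,0,0,0,0,25,0.91,0.61,0,0,0,0,25,0.91,0.61,0,0,0,0,25,0.91,0.61,0,0,0,0,25,0.91,0.61,0,0,0,0,25]}}

```text
time_s: 6.85
eef_pos: [0.5672, -0.1314, 0.1062]
tool_rot: [0.0, 0.698, 0.716, 0.0]
force: [-0.1, 0.0, -2.4]
gripper_width: 0.0324
finger_force: 45.1
```

Request:
{"fn": "move_arm", "kwargs": {"steps": [0.91,0.61,0,0,0,0,25,0.91,0.61,0,0,0,0,25,0.91,0.61,0,0,0,0,25,0.91,0.61,0,0,0,0,25,0,0,0,0,0,0,25,0,0,0,0,0,0,25]}}

```text
time_s: 7.6
eef_pos: [0.6249, -0.0399, 0.1058]
tool_rot: [-0.0, 0.698, 0.716, -0.0]
force: [0.3, -0.3, -2.4]
gripper_width: 0.0322
finger_force: 45.1
```

```bash
python3 -c "
from h import *
plan(626.8,-39.6,11.5,1.5)"
```

```text
t 7.6 pos [624.9 -39.9 105.8] yaw 1.5 tilt z [-0.001 -0.    -1.   ] w 32.2 F [ 0.3 -0.3 -2.4] | turn 0.0 then shift x,y,z [0.01 0.08 3.77]
```

Everything is tracking well, so I'll lower it and release.

Request:
{"fn": "move_arm", "kwargs": {"steps": [0,0.08,0.9,0,0,0,25,0,0,0.9,0,0,0,25,0,0,0.9,0,0,0,25,0,0,0.6,0,0,0,25,0,0,0.3,0,0,0,25,0,0,0.15,0,0,0,25,0,0,0,0,0,0,25,0,0,0,0,0,0,36]}}

```text
time_s: 8.6
eef_pos: [0.6283, -0.0396, 0.0129]
tool_rot: [0.001, 0.698, 0.716, 0.001]
force: [0.4, 0.3, -0.2]
gripper_width: 0.0358
finger_force: 0.0
```

Request:
{"fn": "move_arm", "kwargs": {"steps": [0,0,0,0,0,0,46,0,0,0,0,0,0,46,0,0,-0.6,0,0,0,46,0,0,-1,0,0,0,46,0,0,-1,0,0,0,46,0,0,-1,0,0,0,46,0,0,0,0,0,0,60,0,0,0,0,0,0,70]}}

```text
time_s: 9.6
eef_pos: [0.6272, -0.0396, 0.1021]
tool_rot: [-0.0, 0.698, 0.716, -0.0]
force: [0.1, 1.0, -1.0]
gripper_width: 0.0698
finger_force: 0.0
```

```bash
python3 -c "
from h import *
plan(448,79.2,100,4)"
```

```text
t 9.6 pos [627.2 -39.6 102.1] yaw 1.5 tilt z [-0.  0. -1.] w 69.8 F [ 0.1  1.  -1. ] | turn -0.54 then shift x,y,z [ 5.24 -6.82  0.08]
```

Request:
{"fn": "move_arm", "kwargs": {"steps": [0,0,0,0,0,-0.54,70,0.75,-0.97,0,0,0,0,70,0.75,-0.97,0,0,0,0,70,0.75,-0.97,0,0,0,0,70,0.75,-0.97,0,0,0,0,70,0.75,-0.97,0,0,0,0,70,0.75,-0.97,0,0,0,0,70,0.74,-1,0,0,0,0,65]}}

```text
time_s: 10.6
eef_pos: [0.4467, 0.0796, 0.1013]
tool_rot: [-0.001, 0.682, 0.731, -0.001]
force: [0.0, 0.4, -0.1]
gripper_width: 0.0648
finger_force: 0.0
```

Request:
{"fn": "move_arm", "kwargs": {"steps": [0,0,0,0,0,0,65,0,0,0,0,0,0,65]}}

```text
time_s: 10.85
eef_pos: [0.4489, 0.0792, 0.1018]
tool_rot: [0.0, 0.682, 0.731, 0.0]
force: [-0.0, -0.0, -0.2]
gripper_width: 0.0653
finger_force: 0.0
```

```bash
python3 -c "
from h import *
plan(448,79.2,6,4)"
```

```text
t 10.85 pos [448.9  79.2 101.8] yaw 4.0 tilt z [ 0. -0. -1.] w 65.3 F [-0.  -0.  -0.2] | turn -0.0 then shift x,y,z [ 0.   -0.03  3.83]
```

Request:
{"fn": "move_arm", "kwargs": {"steps": [0,0,0.9,0,0,0,60,0,0,0.9,0,0,0,58,0,0,0.9,0,0,0,58,0,0,0.7,0,0,0,58,0,0,0.43,0,0,0,58,0,0,0,0,0,0,50,0,0,0,0,0,0,18,0,0,0,0,0,0,18], "grip_force": 35}}

```text
time_s: 11.85
eef_pos: [0.4489, 0.0793, 0.007]
tool_rot: [0.0, 0.682, 0.731, 0.001]
force: [-0.3, 0.4, -0.8]
gripper_width: 0.0253
finger_force: 34.6
```

Request:
{"fn": "move_arm", "kwargs": {"steps": [0,0,0,0,0,0,18,0,0,0,0,0,0,18,0,0,-0.5,0,0,0,18,0,0,-1,0,0,1,18,0,0,-1,0,0,1,18,0,0,-1,0,0,1,18,0,0,-0.5,0,0,0,18,0,0,0,0,0,0,18]}}

```text
time_s: 12.85
eef_pos: [0.4488, 0.0793, 0.1072]
tool_rot: [0.0, 0.764, 0.645, 0.001]
force: [-0.4, 0.2, -0.7]
gripper_width: 0.0254
finger_force: 34.6
```

```bash
python3 -c "
from h import *
plan(618.7,-206.2,100,-10)"
```

```text
t 12.85 pos [448.8  79.3 107.2] yaw -9.7 tilt z [ 0.002  0.    -1.   ] w 25.4 F [-0.4  0.2 -0.7] | turn 0.07 then shift x,y,z [-10.07   8.68   0.29]
```

Request:
{"fn": "move_arm", "kwargs": {"steps": [-0.92,0.79,0,0,0,0,18,-0.92,0.79,0,0,0,0,18,-0.92,0.79,0,0,0,0,18,-0.92,0.79,0,0,0,0,18,-0.92,0.79,0,0,0,0,18,-0.92,0.79,0,0,0,0,18,-0.92,0.79,0,0,0,0,18,-0.92,0.79,0,0,0,0,18]}}

```text
time_s: 13.85
eef_pos: [0.5723, -0.1296, 0.1048]
tool_rot: [-0.001, 0.764, 0.645, -0.001]
force: [0.7, 0.4, -1.4]
gripper_width: 0.0251
finger_force: 34.6
```

Request:
{"fn": "move_arm", "kwargs": {"steps": [-0.92,0.79,0,0,0,0,18,-0.92,0.79,0,0,0,0,18,-0.87,0.78,0,0,0,0,18,0,0,0,0,0,0,18,0,0,0,0,0,0,18]}}

```text
time_s: 14.48
eef_pos: [0.6181, -0.205, 0.1049]
tool_rot: [-0.001, 0.765, 0.644, -0.001]
force: [-0.1, 0.3, -1.5]
gripper_width: 0.0256
finger_force: 34.7
```

```bash
python3 -c "
from h import *
plan(618.7,-206.2,10.5,-10)"
```

```text
t 14.47 pos [ 618.1 -205.   104.9] yaw -9.8 tilt z [-0.003  0.001 -1.   ] w 25.6 F [-0.1  0.3 -1.5] | turn 0.05 then shift x,y,z [-0.04  0.03  3.78]
```

Request:
{"fn": "move_arm", "kwargs": {"steps": [0,0,0.9,0,0,0,18,0,0,0.9,0,0,0,18,0,0,0.9,0,0,0,18,0,0,0.6,0,0,0,18,0,0,0.3,0,0,0,18,0,0,0.17,0,0,0,18,0,0,0,0,0,0,18,0,0,0,0,0,0,28]}}

```text
time_s: 15.48
eef_pos: [0.62, -0.2059, 0.0128]
tool_rot: [0.001, 0.765, 0.644, 0.0]
force: [-0.5, -0.2, -0.3]
gripper_width: 0.0283
finger_force: 0.0
```

Request:
{"fn": "move_arm", "kwargs": {"steps": [0,0,0,0,0,0,42,0,0,0,0,0,0,42,0,0,-0.6,0,0,0,42,0,0,-1,0,0,0,42,0,0,-1,0,0,0,42,0,0,-1,0,0,0,42,0,0,-0.6,0,0,0,60,0,0,0,0,0,0,72]}}

```text
time_s: 16.48
eef_pos: [0.6203, -0.206, 0.1187]
tool_rot: [0.001, 0.765, 0.644, 0.001]
force: [0.4, 0.8, 0.6]
gripper_width: 0.0716
finger_force: 0.0
```

```bash
python3 -c "
from h import *
plan(488,-201.5,115,-9.5)"
```

```text
t 16.48 pos [ 620.3 -206.   118.7] yaw -9.8 tilt z [ 0.003 -0.001 -1.   ] w 71.6 F [0.4 0.8 0.6] | turn -0.06 then shift x,y,z [-0.7  -5.25  0.15]
```

Request:
{"fn": "move_arm", "kwargs": {"steps": [-0.12,-0.88,0,0,0,0,72,-0.12,-0.88,0,0,0,0,72,-0.12,-0.88,0,0,0,0,72,-0.12,-0.88,0,0,0,0,72,-0.12,-0.88,0,0,0,0,72,-0.1,-0.85,0,0,0,0,72,0,0,0,0,0,0,72,0,0,0,0,0,0,72]}}

```text
time_s: 17.48
eef_pos: [0.4879, -0.2008, 0.1169]
tool_rot: [0.0, 0.765, 0.644, 0.0]
force: [-0.1, -0.4, 0.2]
gripper_width: 0.0721
finger_force: 0.0
```

```bash
python3 -c "
from h import *
plan(488,-201.5,12,-9.5)"
```

```text
t 17.48 pos [ 487.9 -200.8  116.9] yaw -9.8 tilt z [ 0. -0. -1.] w 72.1 F [-0.1 -0.4  0.2] | turn -0.06 then shift x,y,z [-0.02  0.01  4.2 ]
```

Request:
{"fn": "move_arm", "kwargs": {"steps": [0,0,0.8,0,0,0,72,0,0,0.8,0,0,0,70,0,0,0.8,0,0,0,68,0,0,0.8,0,0,0,68,0,0,0.7,0,0,0,68,0,0,0.3,0,0,0,60,0,0,0,0,0,0,50,0,0,0,0,0,0,28]}}

```text
time_s: 18.48
eef_pos: [0.4876, -0.2009, 0.0126]
tool_rot: [0.0, 0.765, 0.644, 0.0]
force: [0.0, 0.2, 0.2]
gripper_width: 0.0349
finger_force: 34.9
```

Request:
{"fn": "move_arm", "kwargs": {"steps": [0,0,0,0,0,0,28,0,0,0,0,0,0,28,0,0,0,0,0,0,28,0,0,-0.6,0,0,0,28,0,0,-1,0,0,0,28,0,0,-1,0,0,0,28,0,0,-1,0,0,0,28,0,0,-0.6,0,0,0,28]}}

```text
time_s: 19.48
eef_pos: [0.4875, -0.2008, 0.1189]
tool_rot: [0.001, 0.765, 0.644, 0.0]
force: [-0.1, -0.1, -1.0]
gripper_width: 0.0352
finger_force: 35.1
```

```bash
python3 -c "
from h import *
plan(603,169.1,112,-9.5)"
```

```text
t 19.48 pos [ 487.5 -200.8  118.9] yaw -9.8 tilt z [ 0.002 -0.001 -1.   ] w 35.2 F [-0.1 -0.1 -1. ] | turn -0.06 then shift x,y,z [15.36  2.11  0.28]
```

Request:
{"fn": "move_arm", "kwargs": {"steps": [0.96,0.13,0,0,0,0,28,0.96,0.13,0,0,0,0,28,0.96,0.13,0,0,0,0,28,0.96,0.13,0,0,0,0,28,0.96,0.13,0,0,0,0,28,0.96,0.13,0,0,0,0,28,0.96,0.13,0,0,0,0,28,0.96,0.13,0,0,0,0,28]}}

```text
time_s: 20.48
eef_pos: [0.5452, -0.015, 0.1171]
tool_rot: [-0.0, 0.765, 0.644, -0.0]
force: [0.3, -0.1, -0.3]
gripper_width: 0.0347
finger_force: 35.1
```

Request:
{"fn": "move_arm", "kwargs": {"steps": [0.96,0.13,0,0,0,0,28,0.96,0.13,0,0,0,0,28,0.96,0.13,0,0,0,0,28,0.96,0.13,0,0,0,0,28,0.96,0.13,0,0,0,0,28,0.96,0.13,0,0,0,0,28,0.96,0.13,0,0,0,0,28,0.96,0.13,0,0,0,0,28]}}

```text
time_s: 21.48
eef_pos: [0.6039, 0.1703, 0.117]
tool_rot: [-0.0, 0.765, 0.644, -0.0]
force: [0.5, -0.3, -0.5]
gripper_width: 0.0354
finger_force: 35.1
```

Request:
{"fn": "move_arm", "kwargs": {"steps": [0,0,0,0,0,0,28,0,0,0,0,0,0,28]}}

```text
time_s: 21.72
eef_pos: [0.6032, 0.1689, 0.1168]
tool_rot: [-0.0, 0.765, 0.644, -0.0]
force: [1.2, 0.4, -1.1]
gripper_width: 0.0352
finger_force: 35.1
```

```bash
python3 -c "
from h import *
plan(603,169.1,16,-9.5)"
```

```text
t 21.73 pos [603.2 168.9 116.8] yaw -9.7 tilt z [-0.001 -0.    -1.   ] w 35.2 F [ 1.2  0.4 -1.1] | turn -0.05 then shift x,y,z [ 0.   -0.01  4.03]
```

Request:
{"fn": "move_arm", "kwargs": {"steps": [0,0,0.9,0,0,0,28,0,0,0.9,0,0,0,28,0,0,0.9,0,0,0,28,0,0,0.8,0,0,0,28,0,0,0.38,0,0,0,28,0,0,0.17,0,0,0,28,0,0,0,0,0,0,28,0,0,0,0,0,0,38]}}

```text
time_s: 22.72
eef_pos: [0.6041, 0.1691, 0.0165]
tool_rot: [0.0, 0.765, 0.644, 0.001]
force: [-0.5, 0.0, -1.0]
gripper_width: 0.038
finger_force: 0.0
```

Request:
{"fn": "move_arm", "kwargs": {"steps": [0,0,0,0,0,0,48,0,0,0,0,0,0,48,0,0,-0.6,0,0,0,48,0,0,-1,0,0,0,48,0,0,-1,0,0,0,48,0,0,-1,0,0,0,48,0,0,-0.6,0,0,0,60,0,0,0,0,0,0,72]}}

```text
time_s: 23.72
eef_pos: [0.6044, 0.1691, 0.1224]
tool_rot: [0.001, 0.765, 0.644, 0.001]
force: [-0.5, 0.4, -0.3]
gripper_width: 0.0722
finger_force: 0.0
```

```bash
python3 -c "
from h import *
plan(468,182,115,-9.5)"
```

```text
t 23.73 pos [604.4 169.1 122.4] yaw -9.8 tilt z [ 0.003  0.001 -1.   ] w 72.2 F [-0.5  0.4 -0.3] | turn -0.06 then shift x,y,z [-0.39 -5.46  0.3 ]
```

Request:
{"fn": "move_arm", "kwargs": {"steps": [-0.07,-0.92,0,0,0,0,72,-0.07,-0.92,0,0,0,0,72,-0.07,-0.92,0,0,0,0,72,-0.06,-0.92,0,0,0,0,72,-0.06,-0.92,0,0,0,0,72,-0.06,-0.86,0,0,0,0,72,0,0,0,0,0,0,72,0,0,0,0,0,0,72]}}

```text
time_s: 24.72
eef_pos: [0.4682, 0.1826, 0.1206]
tool_rot: [0.0, 0.765, 0.644, 0.0]
force: [-0.2, 0.4, -0.8]
gripper_width: 0.0718
finger_force: 0.0
```

```bash
python3 -c "
from h import *
plan(468,182,12,-9.5)"
```

```text
t 24.73 pos [468.2 182.6 120.6] yaw -9.8 tilt z [ 0.  0. -1.] w 71.8 F [-0.2  0.4 -0.8] | turn -0.06 then shift x,y,z [-0.02 -0.    4.35]
```

Request:
{"fn": "move_arm", "kwargs": {"steps": [0,0,0.85,0,0,0,72,0,0,0.85,0,0,0,70,0,0,0.85,0,0,0,68,0,0,0.8,0,0,0,68,0,0,0.7,0,0,0,68,0,0,0.3,0,0,0,60,0,0,0,0,0,0,50,0,0,0,0,0,0,28]}}

```text
time_s: 25.72
eef_pos: [0.4679, 0.1827, 0.0126]
tool_rot: [0.0, 0.765, 0.644, 0.0]
force: [1.3, 0.1, 0.3]
gripper_width: 0.0352
finger_force: 34.9
```

Request:
{"fn": "move_arm", "kwargs": {"steps": [0,0,0,0,0,0,28,0,0,0,0,0,0,28,0,0,0,0,0,0,28,0,0,-0.6,0,0,0,28,0,0,-1,0,0,0,28,0,0,-1,0,0,0,28,0,0,-1,0,0,0,28,0,0,-0.6,0,0,0,28]}}

```text
time_s: 26.72
eef_pos: [0.4677, 0.1827, 0.1188]
tool_rot: [0.0, 0.765, 0.644, 0.001]
force: [0.2, 0.4, -1.6]
gripper_width: 0.0356
finger_force: 35.1
```

```bash
python3 -c "
from h import *
plan(613.9,234.2,112,-9.5)"
```

```text
t 26.73 pos [467.7 182.7 118.8] yaw -9.8 tilt z [ 0.002  0.001 -1.   ] w 35.6 F [ 0.2  0.4 -1.6] | turn -0.06 then shift x,y,z [3.   5.43 0.27]
```

Request:
{"fn": "move_arm", "kwargs": {"steps": [0.5,0.9,0,0,0,0,28,0.5,0.9,0,0,0,0,28,0.5,0.9,0,0,0,0,28,0.5,0.9,0,0,0,0,28,0.5,0.9,0,0,0,0,28,0.5,0.93,0,0,0,0,28,0,0,0,0,0,0,28,0,0,0,0,0,0,28]}}

```text
time_s: 27.72
eef_pos: [0.6125, 0.2329, 0.1166]
tool_rot: [-0.0, 0.765, 0.644, -0.001]
force: [-0.3, -0.4, -0.9]
gripper_width: 0.0351
finger_force: 35.2
```

```bash
python3 -c "
from h import *
plan(613.9,234.2,16,-9.5)"
```

```text
t 27.73 pos [612.5 232.9 116.6] yaw -9.8 tilt z [-0.002 -0.001 -1.   ] w 35.1 F [-0.3 -0.4 -0.9] | turn -0.06 then shift x,y,z [0.06 0.05 4.02]
```

Request:
{"fn": "move_arm", "kwargs": {"steps": [0,0,0.9,0,0,0,28,0,0,0.9,0,0,0,28,0,0,0.9,0,0,0,28,0,0,0.8,0,0,0,28,0,0,0.38,0,0,0,28,0,0,0.17,0,0,0,28,0,0,0,0,0,0,28,0,0,0,0,0,0,38]}}

```text
time_s: 28.72
eef_pos: [0.6145, 0.2336, 0.0165]
tool_rot: [0.0, 0.765, 0.644, 0.001]
force: [-0.1, -0.6, 0.6]
gripper_width: 0.0379
finger_force: 0.0
```

Request:
{"fn": "move_arm", "kwargs": {"steps": [0,0,0,0,0,0,48,0,0,0,0,0,0,48,0,0,-0.6,0,0,0,48,0,0,-1,0,0,0,48,0,0,-1,0,0,1,48,0,0,-1,0,0,1,48,0,0,-0.6,0,0,1,60,0,0,0,0,0,1,72]}}

```text
time_s: 29.72
eef_pos: [0.6151, 0.2338, 0.1238]
tool_rot: [0.0, 0.858, 0.513, 0.002]
force: [0.2, -0.0, 0.1]
gripper_width: 0.0719
finger_force: 0.0
```

```bash
python3 -c "
from h import *
plan(480.5,326,105,-44.3)"
```

```text
t 29.73 pos [615.1 233.8 123.8] yaw -28.3 tilt z [ 0.004  0.001 -1.   ] w 71.9 F [ 0.2 -0.   0.1] | turn 3.5 then shift x,y,z [-1.12 -6.43  0.75]
```

Request:
{"fn": "move_arm", "kwargs": {"steps": [0,0,0,0,0,0.9,72,0,0,0,0,0,0.9,72,0,0,0,0,0,0.9,72,0,0,0,0,0,0.8,72,-0.16,-0.92,0,0,0,0,72,-0.16,-0.92,0,0,0,0,72,-0.16,-0.92,0,0,0,0,72,-0.16,-0.92,0,0,0,0,72]}}

```text
time_s: 30.72
eef_pos: [0.5349, 0.2871, 0.121]
tool_rot: [-0.0, 0.921, 0.39, -0.0]
force: [-0.7, -0.9, 0.6]
gripper_width: 0.0723
finger_force: 0.0
```

Request:
{"fn": "move_arm", "kwargs": {"steps": [-0.16,-0.92,0,0,0,0,72,-0.16,-0.92,0,0,0,0,72,-0.16,-0.91,0,0,0,0,72,0,0,0,0,0,0,72,0,0,0,0,0,0,70]}}

```text
time_s: 31.35
eef_pos: [0.4792, 0.3255, 0.1209]
tool_rot: [0.0, 0.921, 0.39, 0.0]
force: [1.2, 0.3, -0.0]
gripper_width: 0.0697
finger_force: 0.0
```

```bash
python3 -c "
from h import *
plan(480.5,326,6,-44.3)"
```

```text
t 31.35 pos [479.2 325.5 120.9] yaw -44.1 tilt z [ 0.001  0.    -1.   ] w 69.7 F [ 1.2  0.3 -0. ] | turn 0.04 then shift x,y,z [0.05 0.02 4.6 ]
```

Request:
{"fn": "move_arm", "kwargs": {"steps": [0.05,0.02,0.9,0,0,0,68,0,0,0.9,0,0,0,65,0,0,0.9,0,0,0,65,0,0,0.9,0,0,0,65,0,0,0.7,0,0,0,65,0,0,0.3,0,0,0,55,0,0,0,0,0,0,45,0,0,0,0,0,0,25], "grip_force": 45}}

```text
time_s: 32.35
eef_pos: [0.4808, 0.3261, 0.0066]
tool_rot: [-0.0, 0.921, 0.389, 0.001]
force: [-0.2, 0.1, -2.4]
gripper_width: 0.0318
finger_force: 44.7
```

Request:
{"fn": "move_arm", "kwargs": {"steps": [0,0,0,0,0,0,25,0,0,0,0,0,0,25,0,0,0,0,0,0,25,0,0,-0.6,0,0,0,25,0,0,-0.95,0,0,-1,25,0,0,-0.95,0,0,-1,25,0,0,-0.95,0,0,-1,25,0,0,-0.6,0,0,-1,25]}}

```text
time_s: 33.35
eef_pos: [0.4804, 0.3259, 0.1088]
tool_rot: [-0.0, 0.846, 0.532, 0.001]
force: [1.0, 0.9, -2.4]
gripper_width: 0.0326
finger_force: 44.9
```

Request:
{"fn": "move_arm", "kwargs": {"steps": [0,0,0,0,0,-1,25,0,0,0,0,0,-1,25,0,0,0,0,0,-1,25,0,0,0,0,0,-1,25,0,0,0,0,0,-1,25,0,0,0,0,0,-0.95,25,0,0,0,0,0,0,25]}}

```text
time_s: 34.22
eef_pos: [0.48, 0.3257, 0.1075]
tool_rot: [-0.0, 0.698, 0.716, -0.0]
force: [0.1, -0.5, -1.7]
gripper_width: 0.0323
finger_force: 44.9
```

```bash
python3 -c "
from h import *
plan(625,26.3,105,1.5)"
```

```text
t 34.23 pos [480.  325.7 107.5] yaw 1.4 tilt z [-0. -0. -1.] w 32.3 F [ 0.1 -0.5 -1.7] | turn -0.02 then shift x,y,z [-12.12   5.48   0.1 ]
```

Request:
{"fn": "move_arm", "kwargs": {"steps": [-0.93,0.42,0,0,0,0,25,-0.93,0.42,0,0,0,0,25,-0.93,0.42,0,0,0,0,25,-0.93,0.42,0,0,0,0,25,-0.93,0.42,0,0,0,0,25,-0.93,0.42,0,0,0,0,25,-0.93,0.42,0,0,0,0,25,-0.93,0.42,0,0,0,0,25]}}

```text
time_s: 35.22
eef_pos: [0.5691, 0.1412, 0.1073]
tool_rot: [-0.0, 0.699, 0.715, -0.0]
force: [-0.1, -0.1, -2.1]
gripper_width: 0.0325
finger_force: 44.9
```

Request:
{"fn": "move_arm", "kwargs": {"steps": [-0.93,0.42,0,0,0,0,25,-0.93,0.42,0,0,0,0,25,-0.93,0.42,0,0,0,0,25,-0.93,0.42,0,0,0,0,25,-0.96,0.44,0,0,0,0,25,0,0,0,0,0,0,25,0,0,0,0,0,0,25]}}

```text
time_s: 36.1
eef_pos: [0.6244, 0.0267, 0.107]
tool_rot: [-0.0, 0.698, 0.716, -0.0]
force: [-0.0, 0.1, -2.7]
gripper_width: 0.0325
finger_force: 44.9
```

```bash
python3 -c "
from h import *
plan(625,26.3,10.3,1.5)"
```

```text
t 36.1 pos [624.4  26.7 107. ] yaw 1.4 tilt z [-0.001  0.    -1.   ] w 32.5 F [-0.   0.1 -2.7] | turn -0.02 then shift x,y,z [-0.02  0.02  3.87]
```

Request:
{"fn": "move_arm", "kwargs": {"steps": [0,0,0.9,0,0,0,25,0,0,0.9,0,0,0,25,0,0,0.9,0,0,0,25,0,0,0.65,0,0,0,25,0,0,0.33,0,0,0,25,0,0,0.16,0,0,0,25,0,0,0,0,0,0,25,0,0,0,0,0,0,36]}}

```text
time_s: 37.1
eef_pos: [0.6256, 0.0264, 0.0119]
tool_rot: [0.001, 0.698, 0.716, 0.001]
force: [0.3, 0.2, 0.0]
gripper_width: 0.036
finger_force: 0.0
```

Request:
{"fn": "move_arm", "kwargs": {"steps": [0,0,0,0,0,0,46,0,0,0,0,0,0,46,0,0,-0.6,0,0,0,46,0,0,-1,0,0,0,46,0,0,-1,0,0,0,46,0,0,-1,0,0,0,46,0,0,-1,0,0,0,60,0,-1,-1,0,0,0,60]}}

```text
time_s: 38.1
eef_pos: [0.6013, 0.0258, 0.1533]
tool_rot: [0.001, 0.698, 0.716, 0.001]
force: [0.5, 0.8, -0.3]
gripper_width: 0.0601
finger_force: 0.0
```

Request:
{"fn": "move_arm", "kwargs": {"steps": [0,-1,-1,0,0,0,60,0,-1,-1,0,0,0,60,0,-1,0,0,0,0,60,0,-1,0,0,0,0,60,0,-1,0,0,0,0,60,0,-1,0,0,0,0,60,0,0,0,0,0,0,60,0,0,0,0,0,0,60]}}

```text
time_s: 39.1
eef_pos: [0.4512, 0.022, 0.202]
tool_rot: [0.001, 0.698, 0.716, 0.001]
force: [-0.1, -0.1, 0.5]
gripper_width: 0.0597
finger_force: 0.0
```

Run:
```python
from h import *
for n in("scene","top"):
    p,d=bot.grab_frame(n);W=cloud(n,d)
    c=p[110:320,130:450] if n=="scene" else p[110:260,70:400]
    cv2.imwrite(f"pics/e_{n}.png",cv2.resize(c,None,fx=2.4,fy=2.4,interpolation=cv2.INTER_CUBIC))
    for k,x,y in(("cap",604,169),("cap",614,234),("xf",625,26),("xf",627,-40),("sink",619,-206),("spool",476,-72)):
        m=(np.hypot(W[...,0]*1000-x,W[...,1]*1000-y)<30)&(W[...,2]>.032)&(W[...,2]<.09)
        print(n,k,round(np.percentile(W[m][:,2],95),3) if m.any() else None,rect(W[m][:,:2]) if m.any() else "")
print(bot.get_obs()["eef_pos"],bot.get_obs()["time_s"])
```

```text
scene cap 0.067 [604.8 168.1  34.5  35.3  45.3]
scene cap 0.067 [615.4 234.   35.1  35.2  16.3]
scene xf 0.044 [623.9  27.7  37.3  48.3   1.4]
scene xf 0.044 [627.2 -38.8  35.1  49.3   3.3]
scene sink 0.042 [ 619.2 -205.    44.5   27.7   81.9]
scene spool 0.045 [476.5 -71.6  53.2  52.7  21.6]
top cap 0.068 [602.9 165.8  36.2  35.   27.1]
top cap 0.07 [613.1 231.8  35.1  32.9  43.1]
top xf 0.047 [624.5  25.3  44.2  34.8  88.3]
top xf 0.047 [627.1 -39.6  34.3  47.4   2.2]
top sink 0.044 [ 618.5 -206.6   42.2   25.7   84.2]
top spool 0.049 [475.1 -73.3  50.   50.2  89.2]
[0.45118796 0.02194644 0.20155501] 39.2
```

View pics/e_scene.png

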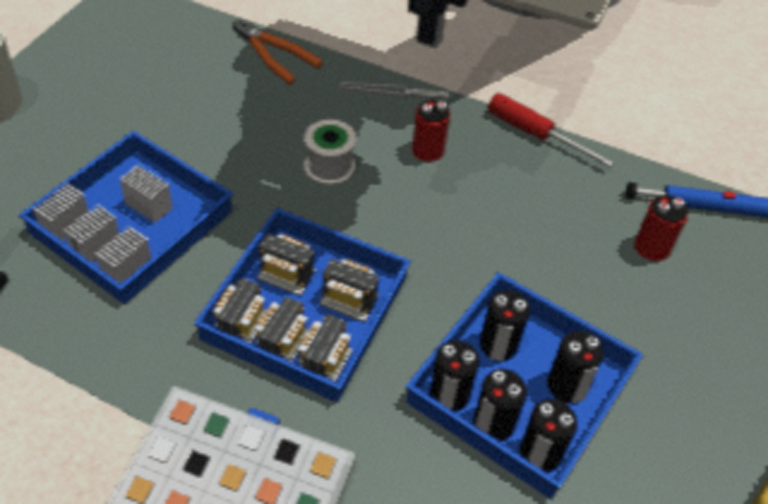

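View pics/e_top.png

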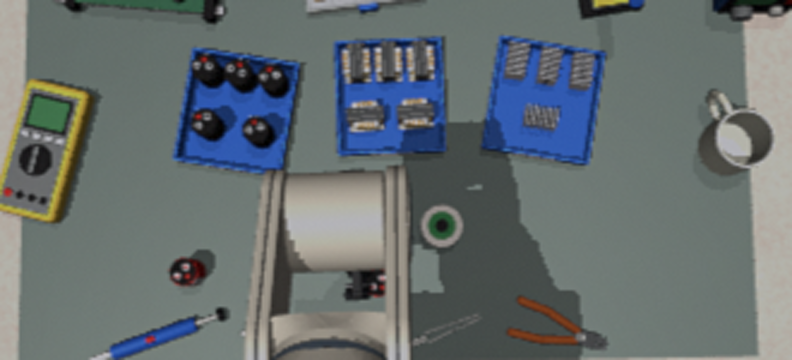

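Both views show all five parts standing upright in the right trays: caps at (505,325) and (575,365), transformers at (285,262) and (350,288), and the sink at (147,193) in the scene crop. The spool hasn't moved. The mug's right where it was, and the arm is clear.

```bash
python3 -c "
from rig import bot
print(bot.hand_in())"
```

```text
the job is handed in; nothing more can be done
None
```

All five parts are standing upright in their own kind's trays, the spool and mug are where they were, and the job was handed in at about 39 s; the hand-in gave no verdict.

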